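# Move the bottle basket to the draining hook

### The arm

A 6-joint arm with a two-finger parallel gripper is mounted at the origin on the work surface. World frame = base frame: x ahead of the robot, y to its left, z up, the work surface at z = 0. Lengths are in m, angles in rad, forces in N, time in s.
With the tool pointing down it reaches from about 0.3 to 0.875 m from the base axis. Payload 4.2 kg.
Tool frame: the origin (TCP) lies on the centre line of the jaws, within the pads' length; the fingertips stand 11 mm ahead of it and the grasp point (between the pads) lies 8 mm behind it; z points along the fingers, y is the direction in which the jaws open and shut (so a half turn about z gives the same grasp; the last joint's range is limited). The gripper opens to 85 mm and grips with 20 to 120 N. Pads are 22 mm wide; open, the fingers measure 114 mm over their backs; the gripper's body (76 mm by 85 mm) begins 54 mm behind the grasp point. The pads swing forward as they close: fully open they stand 13 mm farther back than shut.
Start: joints at [1.081, 0.32, 1.565, -0, 1.257, -0.02], TCP at [0.26, 0.513, 0.242] pointing down, gripper open.
Joint ranges: [-3.11, 3.11], [-0.84, 2.01], [0.21, 2.61], [-1.34, 4.49], [0.05, 2.63], [-2.56, 2.56]. Speed limits (rad/s): [2.57, 2.57, 3.14, 3.14, 3.14, 3.14].

### API

Orientations are given as a unit quaternion [w, x, y, z].
In Python, from rig import * gives the robot as it stands. The module is installed in compiled form; this text tells all that it offers.
- The arm moves only by the shell command python3 -m crank 'ROWS'. ROWS is JSON, a list of rows, each a list of 7 numbers: the closure in counts, from 0 (fully open) to 255 (shut), then the shift along the tool's x, y, z in m, then the turn, a rotation vector about the tool's x, y, z in rad. A call has 1 to 12 rows; each row shifts and turns the commanded pose from where the row before left it, along the tool's axes as they then stand; what a row does not reach is not made up. A row lasts 1/10 s, in which the tool goes at most 50 mm and 8.59 degrees, less where a joint would pass 70% of its speed; a pose out of reach is approached as far as the arm can. A call with a gripper value outside its range is refused whole. The fingers move at their own pace and stop on an object; the grip force is fixed at half the most. Time passes only in rows, so rows that do not move let the fingers close. It gives the time, the measured TCP pose, the force and the opening at its end, in the units of the state.
- state(): the state, without advancing time (a new reading comes with each control period).
- read_camera(name): name is "scene" or "top"; returns a dict with "img" (384x512x3 uint8, red, green, blue), "K" (3x3 intrinsics, pixels), "R" (3x3) and "t" (3): a world point X has camera coordinates R X + t. Camera axes: x right, y down, z forward; pixel columns grow to the right and rows downward; lengths in m; the calibration is good to about 2 mm. A picture is of the moment at which its call begins. There is no depth.
- job_done(): hands the job in, once; it reports no verdict.
Trained networks look in a picture, given as the dict that the camera call returned (one of the last four; its "shot" number tells which), for a name from the list of things; names that differ only in an ending like _2 or _b are one class to them, and where a whole thing is asked for, a point or a joint stands for the part that bears it (a point fixed in the world has none). Each returns a list of dicts, best first, with "conf" (0 to 1); they miss things now and then, are a little off and sometimes report something else, mostly with a low value. They report only what shows in the picture. A call takes as long as a camera call.
- spot_in(label, picture): "pixel" ([column, row] in pixels, amid what is visible of it).
- silhouettes(label, picture): "pixels" (384x512 bool, what is visible of it) and "pixel" ([column, row] in pixels, amid what is visible of it).
The state is a dict: "clock": time; "q": joint angles; "qvel": joint speeds; "joint_efforts": joint torques, N m; "position": TCP position; "tool_rot": TCP orientation; "contact_force": force on the tool from outside, world axes, zero at the start; "ft_torque": the same for the moment, N m; "gripper_width": finger opening in m.
Only numpy, scipy, OpenCV 4.12 (cv2) and the standard library are available. Lean on these libraries where they do the work, as an engineer would, in place of code of your own. Each camera call takes 0.05 s, during which the arm holds its last target.

### The job

The wire basket of sample bottles has been rinsed: lift it by its black grip off the hook over the round bowl, carry it level and without setting it down to the empty hook over the rectangular tray, and hang it there. That hook was clamped by eye, so feel for it: bring the handle wire gently down on its prongs, ease it back until it lies fully home in the dips of both prongs, then let go. Do not force the basket or drop it on the hook, do not push the stands with the gripper, and leave the bottle, beaker and centrifuge alone.

Things in the scene. Friction and masses are not known exactly. Their poses are not given: they have to be found in the camera images.
- handle (a point): Centre of the basket's black grip, a 14 x 40 x 14 mm sleeve (long side along y) on a level 6 mm steel handle wire that runs 132 mm along y. The wire's legs go down at y = +-66 mm to an 80 (x) x 140 (y) x 55 mm wire basket of capped bottles whose rim is 90 mm, and underside 145 mm, below this point. z up. Mass 0.25 to 0.42 kg. The wire ends bear on the prongs, the grip hangs between them.
- stand_a: Retort stand with the round 140 mm bowl, whose hook holds the basket at the start. Grey 210 x 130 x 10 mm foot; origin on the bench under its upright rod (12 mm thick, 440 mm high). The foot and hook point along -x of its frame. Its hook has the same shape as the other's; the wire lies in the dips 100 mm along -x from the rod axis, 245 mm up.
- stand_b: Retort stand with the 130 x 190 mm rectangular tray and the empty hook, the place to hang the basket. Same foot, rod and frame as the other: origin on the bench under the rod, hook along -x. Hook: two prongs of 8 mm round steel at y = +-40 mm, (their dips: seat_bl, seat_br), joined by a yoke 45 mm from the rod. Boss head up to 33 mm above the flat run. Bowl and tray tops under 50 mm high.
- hook_mark (a point): Where the handle wire's centre would lie in the dips of the empty hook if the hook were set to its mark: on the stand's mid-plane, 100 mm along -x from the rod axis, 245 mm up. The real hook is clamped by eye and NOT measured: up to 15 mm higher or lower and 15 mm farther out or in along x. It is level and does not give. Axes as the stand's, -x pointing out to the tips.
- flat_mark (a point): Where the wire's centre would lie half-way along the prongs' flat run at the mark setting: 30 mm farther out than hook_mark and 7 mm higher. Along a prong, from hook_mark outwards (wire centre): steep back wall, 23 mm high, 1 mm inwards; dip; short slope up to the flat; flat from 9 to 48 mm; upturned tip ending 67 mm out, which the wire clears 14 mm above the flat. Same unmeasured shift.
- reagent: Bystander: amber bottle with black cap, 48 mm across, 115 mm high, on the bench between the stands. Origin at its underside.
- beaker: Bystander: clear plastic beaker, 64 mm across, 72 mm high, on the bench between the stands. Origin at its underside.
- centrifuge: Bystander: white mini-centrifuge with a clear dome, 160 mm across, 118 mm high, on the bench to the right. Origin at its underside.

How it is judged:
By the outcome, as a careful person would: the job done as asked, in the order asked, and still so for the second after the job is handed in, with the robot touching nothing.
It also fails if it takes over 64 s, if anything falls off the work surface, if the arm or the gripper's body presses on something with over 40 N, if the wrist force passes 120 N, or if a joint passes its speed limit or range.

## Working session

There is one attempt and no reset: what is moved stays moved. The work goes in short steps, Python scripts to look and compute and a shell command to move; the robot and the scene stay as the last step left them, time stands still between calls to the robot, and variables do not carry over. Pictures are saved under pics/ and viewed, and the job is handed in when it is done.

```bash
mkdir -p pics; cat > h.py <<'E'
from rig import *
import numpy as np, cv2
def proj(c,X):
    X=np.atleast_2d(X); p=(c["R"]@X.T).T+c["t"]; u=(c["K"]@p.T).T
    return u[:,:2]/u[:,2:]
def onz(c,px,z):
    d=c["R"].T@np.linalg.inv(c["K"])@np.array([px[0],px[1],1.]); o=-c["R"].T@np.array(c["t"]).ravel()
    return o+d*(z-o[2])/d[2]
def ray(c,px):
    d=c["R"].T@np.linalg.inv(c["K"])@np.array([px[0],px[1],1.]); return -c["R"].T@np.array(c["t"]).ravel(), d/np.linalg.norm(d)
def tri(c1,p1,c2,p2):
    o1,d1=ray(c1,p1);o2,d2=ray(c2,p2)
    s=np.linalg.lstsq(np.stack([d1,-d2],1),o2-o1,rcond=None)[0]
    a=o1+s[0]*d1;b=o2+s[1]*d2
    return (a+b)/2,np.linalg.norm(a-b)
def save(c,n): cv2.imwrite("pics/"+n,cv2.cvtColor(c["img"],cv2.COLOR_RGB2BGR))
E
python3 - <<'E'
from h import *
np.set_printoptions(precision=4,suppress=True)
s=state();print(s)
a=read_camera("scene");b=read_camera("top")
save(a,"s0.png");save(b,"t0.png")
for c in(a,b):
    print(-c["R"].T@c["t"],c["R"][2],c["K"][0,0])
for l in ["handle","stand_a","stand_b","reagent","beaker","centrifuge"]:
    for c,n in((a,"s"),(b,"t")):
        print(l,n,[(np.round(r["pixel"],1),round(r["conf"],2)) for r in spot_in(l,c)][:3])
E
```

```text
{'clock': 0.0, 'q': array([ 1.081 ,  0.3203,  1.5657, -0.    ,  1.2574, -0.02  ]), 'qvel': array([ 0.0002,  0.001 ,  0.0001,  0.0009,  0.0021, -0.0005]), 'joint_efforts': array([  0.0002, -41.5533, -23.416 ,  -0.0002,   0.0084,   0.    ]), 'position': array([0.2601, 0.5123, 0.2415]), 'tool_rot': array([-0.0002,  0.2327,  0.9725, -0.0009]), 'contact_force': array([-0.0352, -0.7334, -0.2817]), 'ft_torque': array([ 0.0363,  0.0085, -0.068 ]), 'gripper_width': 0.08536012368906659}
[ 1.0573 -0.7089  0.7384] [-0.5073  0.6037 -0.615 ] 366.67243118539676
[ 0.511  -0.1303  1.3186] [ 0.0644 -0.0156 -0.9978] 408.50077041786165
handle s [(array([343.9, 147.7]), 0.62)]
handle t [(array([115.4, 177.9]), 0.89)]
stand_a s [(array([288.1, 194.1]), 0.84), (array([367.2, 174.1]), 0.71)]
stand_a t [(array([262.3, 161.4]), 0.93), (array([119.6, 154.1]), 0.84)]
stand_b s [(array([288.1, 194.1]), 0.84), (array([367.2, 174.1]), 0.71)]
stand_b t [(array([262.3, 161.4]), 0.93), (array([119.6, 154.1]), 0.84)]
reagent s [(array([280.7, 201.1]), 0.84)]
reagent t [(array([207.8, 200.2]), 0.78)]
beaker s [(array([335.3, 215.9]), 0.7)]
beaker t [(array([195.8, 149.1]), 0.78)]
centrifuge s []
centrifuge t [(array([366.2, 247.9]), 0.75)]
```

View pics/s0.png

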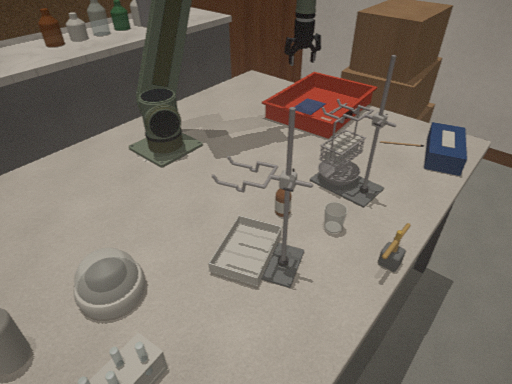

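View pics/t0.png

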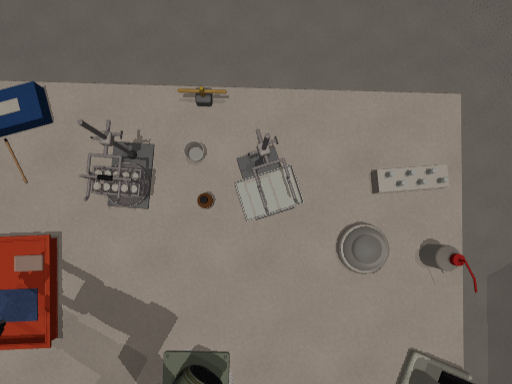

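```bash
python3 - <<'E'
import cv2
a=cv2.imread("pics/s0.png");b=cv2.imread("pics/t0.png")
cv2.imwrite("pics/s0z.png",cv2.resize(a[60:260,210:450],None,fx=3.2,fy=3,interpolation=cv2.INTER_CUBIC))
cv2.imwrite("pics/t0z.png",cv2.resize(b[80:240,50:310],None,fx=3,fy=3,interpolation=cv2.INTER_CUBIC))
E
```

```text
(no output)
```

View pics/s0z.png

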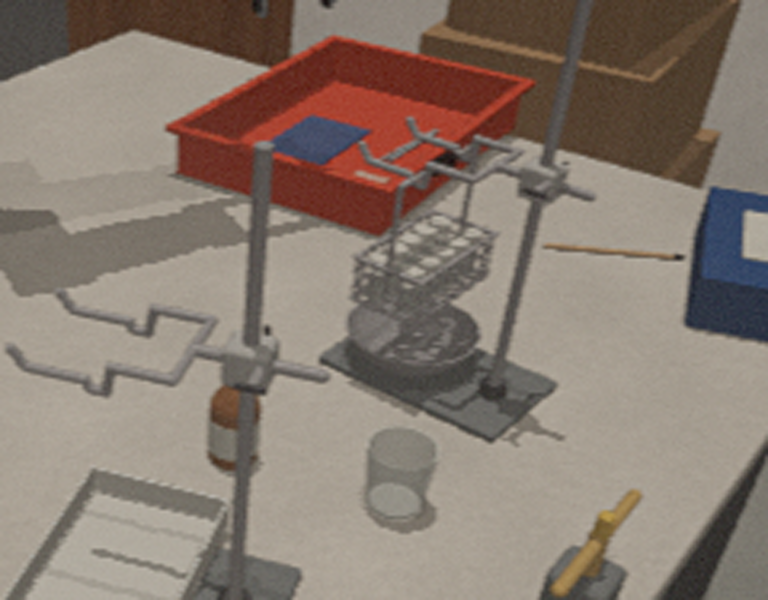

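View pics/t0z.png

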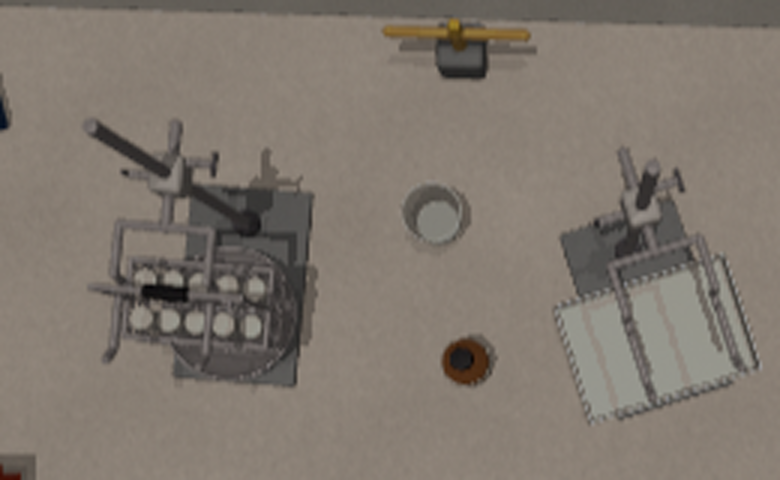

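```bash
cat > m.py <<'E'
from h import *
np.set_printoptions(precision=4,suppress=True)
T=lambda x,y:(x/3+50,y/3+80)
S=lambda x,y:(x/3.2+210,y/3+60)
E
python3 - <<'E'
from m import *
a=read_camera("scene");b=read_camera("top")
pr=lambda n,v:print(n,v)
pr("A rod base top-cam",onz(b,T(250,222),0.012)); pr("A rod base scene",onz(a,S(492,388),0.015))
pr("A rod top",onz(b,T(93,127),.44)); pr("A top scene",onz(a,(392,58),.44))
pr("B rod base scene",onz(a,S(238,597),0.015)); pr("B rod top",onz(b,T(652,168),.44)); pr("B top scene",onz(a,S(263,147),.44))
pr("handle top @.245",onz(b,T(165,293),.25)); 
for p in [(92,288),(240,298)]: pr("wire",onz(b,T(*p),.245))
# foot corners
for p in [(188,185),(313,193),(296,384),(174,376)]: pr("Afoot",onz(b,T(*p),.01))
for p in [(561,237),(676,200)]: pr("Bfoot",onz(b,T(*p),.01))
for n in("handle","stand_a"):
  for c,k in((a,'s'),(b,'t')):
    for r in silhouettes(n,c):
      ys,xs=np.nonzero(r["pixels"]);pr(n+k,(r["conf"],r["pixel"],len(xs),xs.min(),xs.max(),ys.min(),ys.max()))
# B prong features, top view
pr("tips B",[onz(b,T(*p),.26) for p in[(652,400),(750,365)]])
pr("yoke corners B",[onz(b,T(*p),.245) for p in[(613,265),(697,240)]])
E
```

```text
A rod base top-cam [0.7214 0.222  0.012 ]
A rod base scene [0.721  0.2249 0.015 ]
A rod top [0.7187 0.2221 0.44  ]
A top scene [0.727  0.2017 0.44  ]
B rod base scene [ 0.7    -0.1747  0.015 ]
B rod top [ 0.6993 -0.1822  0.44  ]
B top scene [ 0.7041 -0.1865  0.44  ]
handle top @.245 [0.6189 0.229  0.25  ]
wire [0.6222 0.2943 0.245 ]
wire [0.6166 0.1652 0.245 ]
Afoot [0.7601 0.2904 0.01  ]
Afoot [0.7549 0.1564 0.01  ]
Afoot [0.5493 0.1668 0.01  ]
Afoot [0.5548 0.2962 0.01  ]
Bfoot [ 0.7139 -0.111   0.01  ]
Bfoot [ 0.7573 -0.2342  0.01  ]
handles (0.69, [342.1, 149.6], 1122, np.int64(320), np.int64(364), np.int64(112), np.int64(167))
handles (0.25, [365.3, 179.3], 2008, np.int64(310), np.int64(395), np.int64(56), np.int64(207))
handlet (0.95, [114.4, 177.0], 1157, np.int64(83), np.int64(144), np.int64(167), np.int64(195))
stand_as (0.82, [368.4, 155.6], 2495, np.int64(310), np.int64(396), np.int64(55), np.int64(206))
stand_at (0.93, [119.3, 154.4], 2015, np.int64(78), np.int64(153), np.int64(120), np.int64(208))
stand_at (0.74, [263.0, 161.4], 1503, np.int64(237), np.int64(297), np.int64(130), np.int64(215))
tips B [array([ 0.5352, -0.1968,  0.26  ]), array([ 0.5675, -0.2812,  0.26  ])]
yoke corners B [array([ 0.6537, -0.161 ,  0.245 ]), array([ 0.6778, -0.2348,  0.245 ])]
```

```bash
python3 - <<'E'
from m import *
a=read_camera("scene");b=read_camera("top");save(a,"s1.png");save(b,"t1.png")
cv2.imwrite("pics/s1z.png",cv2.resize(a["img"][145:285,205:325,::-1],None,fx=5,fy=4.2,interpolation=cv2.INTER_CUBIC))
cv2.imwrite("pics/t1z.png",cv2.resize(b["img"][122:222,230:310,::-1],None,fx=6,fy=6,interpolation=cv2.INTER_CUBIC))
cv2.imwrite("pics/s1za.png",cv2.resize(a["img"][50:210,305:405,::-1],None,fx=3.7,fy=3.7,interpolation=cv2.INTER_CUBIC))
E
```

```text
(no output)
```

View pics/s1z.png

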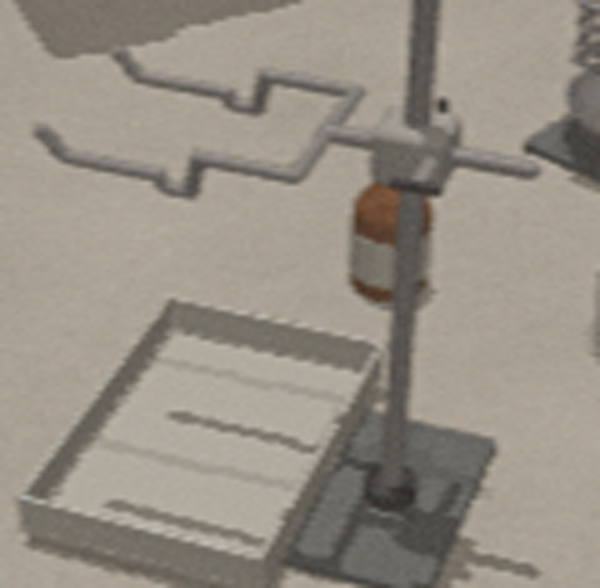

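View pics/t1z.png

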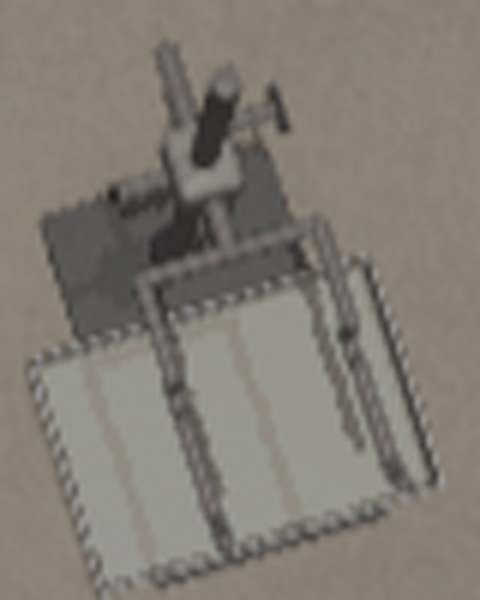

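View pics/s1za.png

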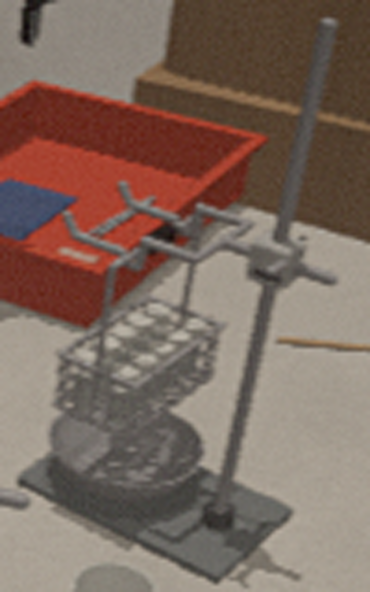

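```bash
cat > fitb.py <<'E'
from m import *
from scipy.optimize import least_squares
a=read_camera("scene");b=read_camera("top")
T1=lambda x,y:(x/6+230,y/6+122); S1=lambda x,y:(x/5+205,y/4.2+145)
# (cam, pixel, local pt, shifted?)
F=[(b,T1(175,388),(-.1,.04,.238),1),(b,T1(350,333),(-.1,-.04,.238),1),(b,T1(222,550),(-.167,.04,.259),1),(b,T1(402,488),(-.167,-.04,.259),1),
(a,S1(240,104),(-.1,.04,.238),1),(a,S1(178,188),(-.1,-.04,.238),1),(a,S1(120,53),(-.167,.04,.259),1),(a,S1(38,130),(-.167,-.04,.259),1),
(b,T1(224,78),(0,0,.44),0),(a,S1(390,490),(0,0,.018),0),(a,S1(425,0),(0,0,None),0),
(b,T1(45,215),(.038,.065,.01),0),(b,T1(262,142),(.038,-.065,.01),0),(a,S1(497,440),(.038,-.065+.13,.01),0),(a,S1(292,562),(-.0,-.2,.01),9)]
def w(p,l,s):
    x,y,th,dx,dz=p; X=np.array(l,float)
    if s: X=X+[-dx,0,dz]
    c,n=np.cos(th),np.sin(th)
    return np.array([x+c*X[0]-n*X[1],y+n*X[0]+c*X[1],X[2]])
G=[f for f in F if f[2][2] is not None and f[3]!=9]
def res(p): return np.concatenate([proj(f[0],w(p,f[2],f[3]))[0]-f[1] for f in G])
r=least_squares(res,[.70,-.18,.34,0,0],loss="soft_l1")
print(r.x); print(res(r.x).reshape(-1,2).round(1))
print("dip",w(r.x,(-.1,0,.245),1),"flat",w(r.x,(-.13,0,.252),1), "mark",w(r.x,(-.1,0,.245),0))
J=r.jac; print("sig",np.sqrt(np.diag(np.linalg.inv(J.T@J))))
E
python3 fitb.py
```

```text
[ 0.7027 -0.1834  0.3212 -0.0067  0.0123]
[[ 0.1  1.3]
 [-0.1  1.6]
 [ 0.3 -1.5]
 [ 0.  -0.3]
 [ 1.6  0.6]
 [ 0.4  0.2]
 [-0.9 -0.5]
 [-0.1 -0.3]
 [ 0.6 -0.5]
 [ 0.3 -1. ]
 [-0.9 -0.2]
 [ 1.3  0.4]
 [-0.1 -0.4]]
dip [ 0.6142 -0.2128  0.2573] flat [ 0.5858 -0.2223  0.2643] mark [ 0.6078 -0.2149  0.245 ]
sig [0.0013 0.0015 0.0119 0.0019 0.0018]
```

```bash
python3 -m crank '[[135,0,0,-0.04,0,0,0],[135,0,0,-0.04,0,0,0.143],[135,0,0,-0.04,0,0,0.143],[135,0,0,0,0,0,0.143],[135,0,0,0,0,0,0.143],[135,0,0,0,0,0,0.143],[135,0,0,0,0,0,0.143],[135,0,0,0,0,0,0.143],[135,0,0,0,0,0,0.143],[135,0,0,0,0,0,0]]'
cat >> h.py <<'E'
from scipy.spatial.transform import Rotation as Ro
def go(target,yaw):
    s=state(); q=s["tool_rot"]; R=Ro.from_quat([q[1],q[2],q[3],q[0]]); M=R.as_matrix()
    w=np.array(target)-s["position"]
    ya=np.arctan2(M[1,1],M[0,1]); print("pos",s["position"].round(4),"tooly yaw",ya.round(4),"tool z",M[:,2].round(4),"t",s["clock"],"F",s["contact_force"].round(2),"w",s["gripper_width"].__round__(4))
    c,n=np.cos(yaw),np.sin(yaw); D=np.array([[n,c,0],[-c,n,0],[0,0,-1]]).T
    print("current-frame shift",(M.T@w).round(4),"shift in frame w/ desired yaw",(D.T@w).round(4),"turn needed rotvec",(R.inv()*Ro.from_matrix(D)).as_rotvec().round(4))
E
python3 -c "
from h import *
go((.6195,.2272,.33),-.041)"
```

```text
clock: 2.2
position: [0.2603, 0.5127, 0.3623]
tool_rot: [-0.0, 0.722, 0.692, 0.0]
contact_force: [-0.2, -0.4, -0.1]
gripper_width: 0.04
pos [0.2603 0.5127 0.3623] tooly yaw -0.0428 tool z [ 1.e-04  1.e-04 -1.e+00] t 2.2 F [-0.24 -0.38 -0.11] w 0.04Traceback (most recent call last):
  File "<string>", line 3, in <module>
    go((.6195,.2272,.33),-.041)
    ~~^^^^^^^^^^^^^^^^^^^^^^^^^
  File "h.py", line 23, in go
    print("current-frame shift",(M.T@w).round(4),"shift in frame w/ desired yaw",(D.T@w).round(4),"turn needed rotvec",(R.inv()*Ro.from_matrix(D)).as_rotvec().round(4))
                                                                                                                                ~~~~~~~~~~~~~~^^^
  File "scipy/spatial/transform/_rotation.pyx", line 1143, in scipy.spatial.transform._rotation.Rotation.from_matrix
ValueError: Non-positive determinant (left-handed or null coordinate frame) in rotation matrix 0: [[-0.04098851 -0.99915962  0.        ]
 [ 0.99915962 -0.04098851  0.        ]
 [ 0.          0.         -1.        ]].
```

```bash
sed -i 's/D=np.array.*$/D=np.array([[-n,c,0],[c,n,0],[0,0,-1]]).T/' h.py
python3 -c "
from h import *
go((.6195,.2272,.33),-.041)"
```

```text
pos [0.2603 0.5127 0.3623] tooly yaw -0.0428 tool z [ 1.e-04  1.e-04 -1.e+00] t 2.2 F [-0.24 -0.38 -0.11] w 0.04
current-frame shift [-0.2699  0.3711  0.0323] shift in frame w/ desired yaw [-0.2705  0.3706  0.0323] turn needed rotvec [ 0.     -0.0001 -0.0018]
```

```bash
python3 -m crank '[[135,-0.027,0.0371,0,0,0,0],[135,-0.027,0.0371,0,0,0,0],[135,-0.027,0.0371,0,0,0,0],[135,-0.027,0.0371,0,0,0,0],[135,-0.027,0.0371,0,0,0,0],[135,-0.027,0.0371,0,0,0,0],[135,-0.027,0.0371,0,0,0,0],[135,-0.027,0.0371,0,0,0,0],[135,-0.027,0.0371,0,0,0,0],[135,-0.027,0.0371,0,0,0,0],[135,0,0,0.032,0,0,0],[135,0,0,0,0,0,0]]'
python3 - <<'E'
from h import *
go((.6195,.2272,.237),-.041)
a=read_camera("scene");b=read_camera("top")
cv2.imwrite("pics/s2z.png",cv2.resize(a["img"][50:210,285:405,::-1],None,fx=3.7,fy=3.7,interpolation=cv2.INTER_CUBIC))
cv2.imwrite("pics/t2z.png",cv2.resize(b["img"][100:220,50:200,::-1],None,fx=4,fy=4,interpolation=cv2.INTER_CUBIC))
E
```

```text
clock: 3.4
position: [0.6186, 0.2253, 0.3254]
tool_rot: [-0.002, 0.722, 0.692, -0.004]
contact_force: [-0.4, 0.8, -0.1]
gripper_width: 0.0403
pos [0.6186 0.2253 0.3254] tooly yaw -0.0425 tool z [-0.0091 -0.0028 -1.    ] t 3.4 F [-0.42  0.8  -0.14] w 0.0403
current-frame shift [0.0022 0.0016 0.0884] shift in frame w/ desired yaw [0.0019 0.0008 0.0884] turn needed rotvec [-0.009   0.0032 -0.0015]
```

View pics/s2z.png

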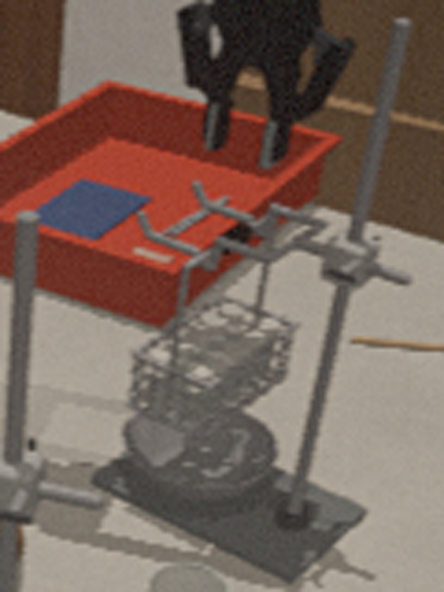

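View pics/t2z.png

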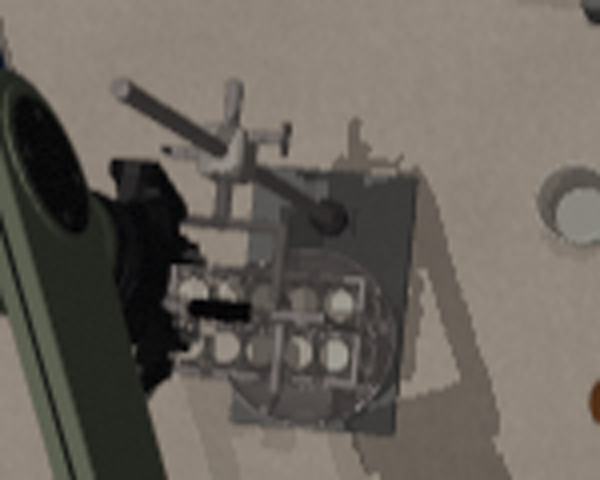

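```bash
python3 - <<'E'
from m import *
a=read_camera("scene");b=read_camera("top")
print(tri(a,(349.9,113),b,(105,177.2)), onz(b,(105,177.2),.25))
s=state();print(s["position"],s["contact_force"])
for l in (0,.011):
    print(proj(a,s["position"]-[0,0,l]), proj(b,s["position"]-[0,0,l]))
E
```

```text
(array([0.6234, 0.2317, 0.2487]), np.float64(0.0075638109638868425)) [0.6201 0.229  0.25  ]
[0.6192 0.2279 0.3321] [0.798  0.5908 0.3432]
[[351.0393  86.1967]] [[ 94.0956 173.8412]]
[[350.4424  89.9172]] [[ 95.7188 174.373 ]]
```

```bash
python3 -m crank '[[135,0.001,0.001,0.02,0,0,0],[135,0,0,0.02,0,0,0],[135,0,0,0.02,0,0,0],[135,0,0,0.015,0,0,0],[135,0,0,0.01,0,0,0],[135,0,0,0.009,0,0,0],[135,0,0,0,0,0,0]]'
python3 - <<'E'
from h import *
go((.6195,.2272,.237),-.041)
a=read_camera("scene")
cv2.imwrite("pics/s3z.png",cv2.resize(a["img"][70:170,305:405,::-1],None,fx=6,fy=6,interpolation=cv2.INTER_CUBIC))
E
```

```text
clock: 4.3
position: [0.62, 0.2283, 0.236]
tool_rot: [-0.0, 0.722, 0.692, -0.0]
contact_force: [-0.7, 0.4, 0.0]
gripper_width: 0.0403
pos [0.62   0.2283 0.236 ] tooly yaw -0.0421 tool z [-7.e-04 -2.e-04 -1.e+00] t 4.3 F [-0.71  0.43  0.02] w 0.0403
current-frame shift [-0.0011 -0.0005 -0.001 ] shift in frame w/ desired yaw [-0.0011 -0.0005 -0.001 ] turn needed rotvec [-0.0007  0.0002 -0.0011]
```

View pics/s3z.png

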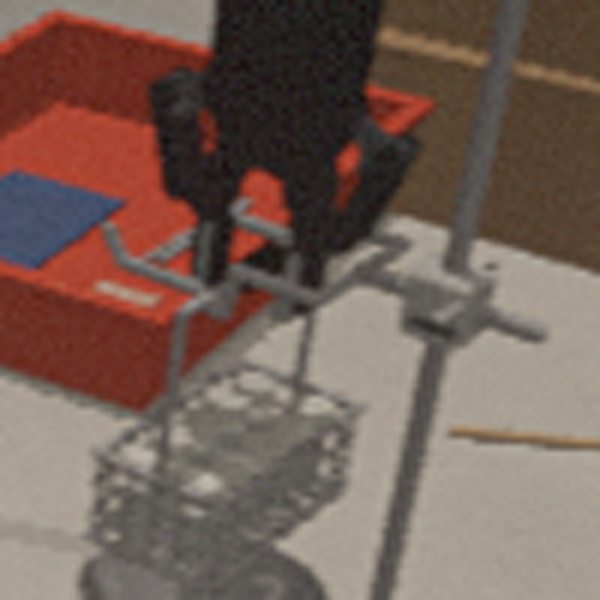

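```bash
python3 -m crank '[[175,0,0,0,0,0,0],[195,0,0,0,0,0,0],[205,0,0,0,0,0,0],[215,0,0,0,0,0,0],[255,0,0,0,0,0,0],[255,0,0,0,0,0,0],[255,0,0,0,0,0,0]]'; python3 -c "
from h import *
go((.6195,.2272,.297),-.041);print(state()['ft_torque'])"
```

```text
clock: 5.05
position: [0.6206, 0.228, 0.2369]
tool_rot: [0.0, 0.722, 0.692, 0.0]
contact_force: [-0.5, -0.8, 4.3]
gripper_width: 0.0125
pos [0.6206 0.228  0.2369] tooly yaw -0.043 tool z [ 9.e-04  4.e-04 -1.e+00] t 5.05 F [-0.46 -0.78  4.29] w 0.0125
current-frame shift [-0.0008 -0.001  -0.0601] shift in frame w/ desired yaw [-0.0009 -0.001  -0.0601] turn needed rotvec [ 0.0009 -0.0004 -0.002 ]
[-0.03739781  0.06211289  0.03654946]
```

```bash
python3 -m crank '[[255,0,0,-0.003,0,0,0],[255,0,0,-0.005,0,0,0],[255,0,0,-0.01,0,0,0],[255,0,0,-0.012,0,0,0],[255,0,0,-0.012,0,0,0],[255,0,0,-0.01,0,0,0],[255,0,0,-0.008,0,0,0],[255,0,0,0,0,0,0],[255,0,0,0,0,0,0]]'; python3 - <<'E'
from h import *
go((.6195,.2272,.297),-.041)
a=read_camera("scene");save(a,"s4.png")
E
```

```text
clock: 5.95
position: [0.6203, 0.2279, 0.2963]
tool_rot: [-0.0, 0.722, 0.692, -0.0]
contact_force: [-0.3, 0.7, -3.4]
gripper_width: 0.0132
pos [0.6203 0.2279 0.2963] tooly yaw -0.043 tool z [-1.e-04  0.e+00 -1.e+00] t 5.95 F [-0.26  0.74 -3.41] w 0.0132
current-frame shift [-0.0008 -0.0007 -0.0007] shift in frame w/ desired yaw [-0.0008 -0.0008 -0.0007] turn needed rotvec [-0.0001 -0.     -0.002 ]
```

View pics/s4.png

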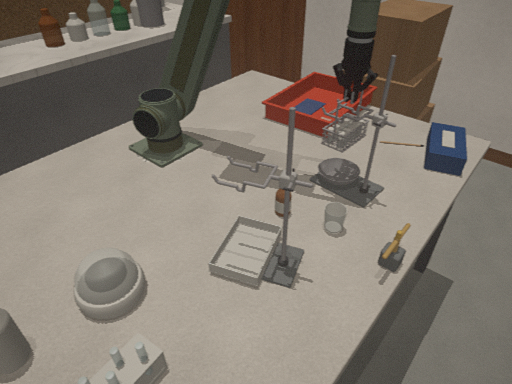

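```bash
python3 -m crank '[[255,0,-0.01,-0.004,0,0,0],[255,0,-0.02,-0.004,0,0,0],[255,0,-0.02,-0.004,0,0,0],[255,0,-0.02,0,0,0,0],[255,0,-0.02,0,0,0,0],[255,0,-0.02,0,0,0,0],[255,0,-0.015,0,0,0,-0.05],[255,0,0,0,0,0,-0.08],[255,0,0,0,0,0,-0.08],[255,0,0,0,0,0,-0.08],[255,0,0,0,0,0,-0.08],[255,0,0,0,0,0,0]]'; python3 - <<'E'
from h import *
go((.485,-.257,.308),.33)
E
```

```text
clock: 7.2
position: [0.4946, 0.2332, 0.3083]
tool_rot: [-0.0, 0.583, 0.813, -0.0]
contact_force: [0.4, 0.9, -3.7]
gripper_width: 0.0131
pos [0.4946 0.2332 0.3083] tooly yaw 0.327 tool z [-8.e-04 -1.e-04 -1.e+00] t 7.2 F [ 0.4   0.91 -3.72] w 0.0131
current-frame shift [-4.612e-01 -1.666e-01  3.000e-04] shift in frame w/ desired yaw [-4.607e-01 -1.680e-01  3.000e-04] turn needed rotvec [-0.0007 -0.0002 -0.003 ]
```

```bash
python3 -m crank '[[255,-0.015,-0.0054,0,0,0,0],[255,-0.03,-0.0108,0,0,0,0],[255,-0.03,-0.0108,0,0,0,0],[255,-0.03,-0.0108,0,0,0,0],[255,-0.03,-0.0108,0,0,0,0],[255,-0.03,-0.0108,0,0,0,0],[255,-0.03,-0.0108,0,0,0,0],[255,-0.03,-0.0108,0,0,0,0],[255,-0.03,-0.0108,0,0,0,0],[255,-0.03,-0.0108,0,0,0,0],[255,-0.03,-0.0108,0,0,0,0],[255,-0.03,-0.0108,0,0,0,0]]'
python3 -m crank '[[255,-0.03,-0.0108,0,0,0,0],[255,-0.03,-0.0108,0,0,0,0],[255,-0.03,-0.0108,0,0,0,0],[255,-0.02,-0.0108,0,0,0,0],[255,-0.006,-0.003,0,0,0,0],[255,0,0,0,0,0,0],[255,0,0,0,0,0,0]]'; python3 - <<'E'
from m import *
go((.5858,-.2223,.290),.33)
a=read_camera("scene");b=read_camera("top")
save(a,"s5.png");save(b,"t5.png")
cv2.imwrite("pics/s5z.png",cv2.resize(a["img"][100:240,175:315,::-1],None,fx=4.2,fy=4.2,interpolation=cv2.INTER_CUBIC))
cv2.imwrite("pics/t5z.png",cv2.resize(b["img"][122:242,210:330,::-1],None,fx=5,fy=5,interpolation=cv2.INTER_CUBIC))
E
```

```text
clock: 8.4
position: [0.4875, -0.1352, 0.3084]
tool_rot: [-0.0, 0.583, 0.812, -0.0]
contact_force: [0.2, 0.2, -4.1]
gripper_width: 0.0128
clock: 9.1
position: [0.4818, -0.2572, 0.3083]
tool_rot: [-0.0, 0.583, 0.813, 0.0]
contact_force: [0.4, 0.2, -4.1]
gripper_width: 0.013
pos [ 0.4818 -0.2572  0.3083] tooly yaw 0.3267 tool z [-0.0002  0.0011 -1.    ] t 9.1 F [ 0.37  0.24 -4.08] w 0.013
current-frame shift [-0.0003  0.1097  0.0183] shift in frame w/ desired yaw [-0.0007  0.1097  0.0183] turn needed rotvec [ 0.0002 -0.0011 -0.0033]
```

View pics/s5z.png

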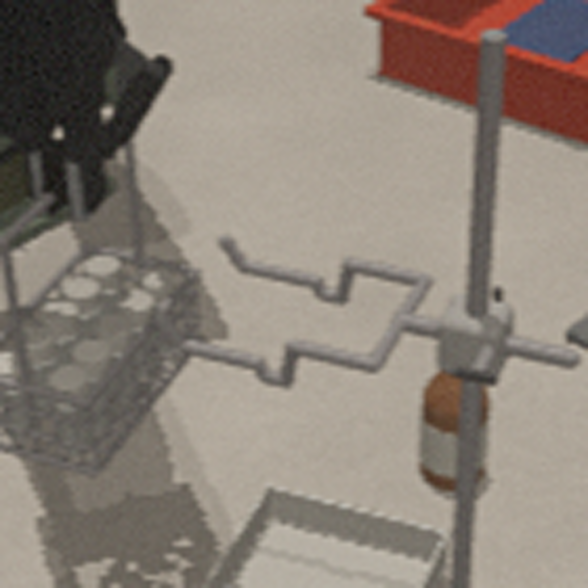

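View pics/t5z.png

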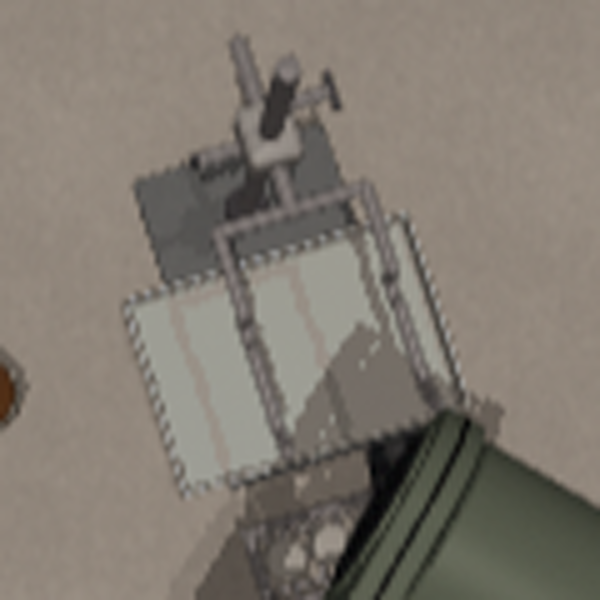

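```bash
python3 -m crank '[[255,0,0.01,0,0,0,0],[255,0,0.015,0,0,0,0],[255,0,0.015,0,0,0,0],[255,0,0.015,0,0,0,0],[255,0,0.015,0,0,0,0],[255,0,0.015,0,0,0,0],[255,0,0.015,0,0,0,0],[255,0,0.009,0,0,0,0],[255,0,0,0.01,0,0,0],[255,0,0,0.01,0,0,0],[255,0,0,0,0,0,0]]'; python3 - <<'E'
from m import *
go((.5858,-.2223,.2563),.33)
print(state()["ft_torque"])
a=read_camera("scene")
cv2.imwrite("pics/s6z.png",cv2.resize(a["img"][100:240,175:315,::-1],None,fx=4.2,fy=4.2,interpolation=cv2.INTER_CUBIC))
E
```

```text
clock: 10.3
position: [0.5838, -0.2228, 0.2857]
tool_rot: [-0.003, 0.583, 0.813, -0.001]
contact_force: [0.7, 0.2, -3.5]
gripper_width: 0.0129
pos [ 0.5838 -0.2228  0.2857] tooly yaw 0.3265 tool z [-0.0051  0.0019 -1.    ] t 10.3 F [ 0.73  0.18 -3.52] w 0.0129
current-frame shift [-0.0003  0.0022  0.0294] shift in frame w/ desired yaw [-0.0002  0.002   0.0294] turn needed rotvec [-0.0042 -0.0034 -0.0035]
[0.024  0.0051 0.0003]
```

View pics/s6z.png

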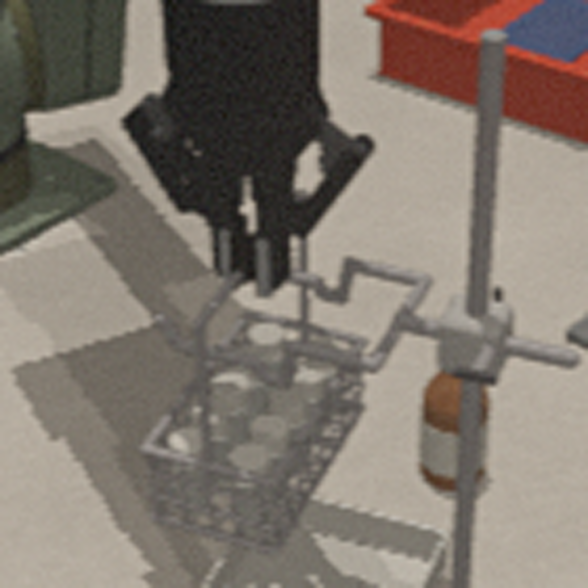

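```bash
python3 -m crank '[[255,0,0,0.005,0,0,0],[255,0,0,0.005,0,0,0],[255,0,0,0.003,0,0,0],[255,0,0,0,0,0,0]]'; for i in 1 ; do python3 -m crank '[[255,0,0,0.002,0,0,0],[255,0,0,0.002,0,0,0],[255,0,0,0,0,0,0]]'; done
```

```text
clock: 10.75
position: [0.5851, -0.2229, 0.2747]
tool_rot: [-0.001, 0.583, 0.813, -0.0]
contact_force: [-0.5, -0.0, -3.3]
gripper_width: 0.0131
clock: 11.05
position: [0.5854, -0.2229, 0.271]
tool_rot: [-0.0, 0.583, 0.813, 0.0]
contact_force: [0.3, 0.4, -3.6]
gripper_width: 0.0129
```

```bash
python3 -m crank '[[255,0,0,0.0015,0,0,0],[255,0,0,0.0015,0,0,0],[255,0,0,0,0,0,0]]';  python3 -m crank '[[255,0,0,0.0015,0,0,0],[255,0,0,0,0,0,0]]'; python3 -m crank '[[255,0,0,0.001,0,0,0],[255,0,0,0,0,0,0]]';python3 -c "from h import *
print(state()['ft_torque'])"
```

```text
clock: 11.35
position: [0.5853, -0.2229, 0.268]
tool_rot: [-0.0, 0.583, 0.813, -0.0]
contact_force: [0.5, -0.3, -3.3]
gripper_width: 0.013
clock: 11.55
position: [0.5854, -0.2229, 0.2666]
tool_rot: [-0.0, 0.583, 0.813, -0.0]
contact_force: [0.6, 0.6, -4.2]
gripper_width: 0.0131
clock: 11.75
position: [0.5854, -0.2229, 0.2657]
tool_rot: [-0.0, 0.583, 0.813, 0.0]
contact_force: [-0.2, 0.3, -3.5]
gripper_width: 0.013
[0.01974396 0.04646205 0.01695903]
```

```bash
for i in 1 2 3; do python3 -m crank '[[255,0,0,0.0015,0,0,0],[255,0,0,0,0,0,0]]' | sed -n 2,4p; done
```

```text
position: [0.5854, -0.2229, 0.2641]
tool_rot: [-0.0, 0.583, 0.813, 0.0]
contact_force: [-0.0, -0.1, -3.5]
position: [0.5853, -0.2229, 0.2625]
tool_rot: [-0.0, 0.583, 0.813, 0.0]
contact_force: [-0.1, 0.9, -3.7]
position: [0.5853, -0.2229, 0.2611]
tool_rot: [-0.0, 0.583, 0.813, -0.0]
contact_force: [-0.2, 0.1, -3.7]
```

```bash
python3 -c "from h import *
print(state()['ft_torque'])"
```

```text
[-0.01860899 -0.00652978  0.01237272]
```

```bash
for i in 1 2; do python3 -m crank '[[255,0,0,0.001,0,0,0],[255,0,0,0,0,0,0]]' | sed -n '2p;4p'; done
```

```text
position: [0.5854, -0.2229, 0.2601]
contact_force: [0.4, -0.4, -3.4]
position: [0.5854, -0.2229, 0.2592]
contact_force: [0.3, 0.2, -3.2]
```

```bash
for i in 1 2; do python3 -m crank '[[255,0,0,0.001,0,0,0],[255,0,0,0,0,0,0]]' | sed -n '2p;4p'; done
```

```text
position: [0.5854, -0.2229, 0.2581]
contact_force: [0.9, 0.1, -3.1]
position: [0.5854, -0.2229, 0.2571]
contact_force: [-0.4, 0.6, -3.8]
```

```bash
python3 -m crank '[[255,0,0,0.001,0,0,0],[255,0,0,0,0,0,0]]' | sed -n '2p;4p'; python3 - <<'E'
from m import *
a=read_camera("scene")
cv2.imwrite("pics/s7z.png",cv2.resize(a["img"][130:230,195:315,::-1],None,fx=6,fy=6,interpolation=cv2.INTER_CUBIC))
E
```

```text
position: [0.5854, -0.2229, 0.2561]
contact_force: [0.2, 0.2, -3.2]
```

View pics/s7z.png

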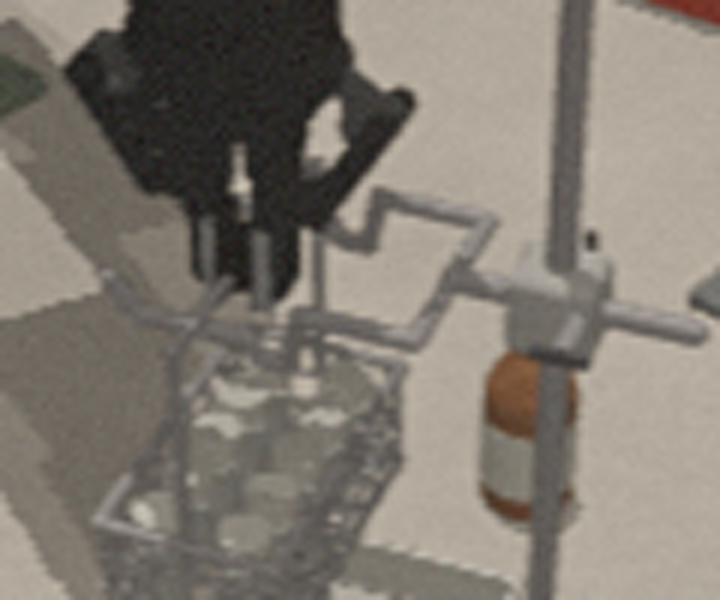

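```bash
python3 -m crank '[[255,0,0,0.001,0,0,0],[255,0,0,0,0,0,0]]' | sed -n '2p;4p'; python3 -m crank '[[255,0,0,0.001,0,0,0],[255,0,0,0,0,0,0]]' | sed -n '2p;4p'
```

```text
position: [0.5855, -0.2229, 0.2555]
contact_force: [0.3, -0.9, -1.9]
position: [0.5855, -0.223, 0.2549]
contact_force: [-0.7, -0.0, 0.9]
```

```bash
python3 -m crank '[[255,0,0,0.001,0,0,0],[255,0,0,0,0,0,0]]' | sed -n '2p;4p'
```

```text
position: [0.5855, -0.2231, 0.2541]
contact_force: [-2.1, 0.1, 3.5]
```

```bash
python3 -c "from h import *
s=state();M=Ro.from_quat(s['tool_rot'][[1,2,3,0]]).as_matrix();print(s['ft_torque']@M,s['contact_force']@M)"; python3 -m crank '[[255,0,0,-0.001,0,0,0],[255,0,0.002,-0.0005,0,0,0],[255,0,0.002,0,0,0,0],[255,0,0,0,0,0,0]]' | sed -n '2p;4p'
python3 -c "from h import *
s=state();M=Ro.from_quat(s['tool_rot'][[1,2,3,0]]).as_matrix();print(s['ft_torque']@M,s['contact_force']@M)"
```

```text
[ 0.25537195  0.17115048 -0.02113988] [ 0.77746885 -1.91453288 -3.51942154]
position: [0.5897, -0.2216, 0.2547]
contact_force: [-1.3, 0.4, 1.5]
[0.06996386 0.00748887 0.02145432] [ 0.81257374 -1.06266523 -1.47290906]
```

```bash
for i in 1 2; do python3 -m crank '[[255,0,0.002,-0.0002,0,0,0],[255,0,0.002,0,0,0,0],[255,0,0,0,0,0,0]]' | sed -n '2p;4p'; done
```

```text
position: [0.5937, -0.2202, 0.2549]
contact_force: [-0.7, -0.3, 0.3]
position: [0.5974, -0.2188, 0.2551]
contact_force: [0.5, 0.4, 0.5]
```

```bash
for i in 1 2; do python3 -m crank '[[255,0,0.002,0,0,0,0],[255,0,0,0,0,0,0]]' | sed -n '2p;4p'; done
```

```text
position: [0.5992, -0.2183, 0.2552]
contact_force: [-0.5, -0.0, -0.0]
position: [0.601, -0.2177, 0.2552]
contact_force: [-0.3, -0.1, -0.7]
```

```bash
for i in 1 2 3; do python3 -m crank '[[255,0,0.002,0,0,0,0],[255,0,0,0,0,0,0]]' | sed -n '2p;4p'; done
```

```text
position: [0.6031, -0.217, 0.2553]
contact_force: [-0.3, 0.3, -0.2]
position: [0.6052, -0.2162, 0.2549]
contact_force: [1.7, 0.9, -2.5]
position: [0.6063, -0.2156, 0.2546]
contact_force: [0.1, -0.1, -2.2]
```

```bash
for i in 1 2; do python3 -m crank '[[255,0,0.0015,0,0,0,0],[255,0,0,0,0,0,0]]' | sed -n '2p;4p'; done
```

```text
position: [0.6076, -0.2153, 0.2548]
contact_force: [-0.1, -0.6, -3.1]
position: [0.6092, -0.2148, 0.2551]
contact_force: [-0.2, 0.2, -2.9]
```

```bash
for i in 1 2; do python3 -m crank '[[255,0,0.001,0.001,0,0,0],[255,0,0,0.001,0,0,0],[255,0,0,0,0,0,0]]' | sed -n '2p;4p'; done
```

```text
position: [0.6099, -0.2145, 0.2529]
contact_force: [0.2, -1.3, -3.3]
position: [0.6109, -0.2142, 0.251]
contact_force: [-0.0, 0.3, -3.5]
```

```bash
python3 -m crank '[[255,0,0.001,0.001,0,0,0],[255,0,0,0,0,0,0]]' | sed -n '2p;4p'; 
```

```text
position: [0.6119, -0.214, 0.2501]
contact_force: [-0.2, 0.1, -2.7]
```

```bash
python3 -m crank '[[255,0,0,0.001,0,0,0],[255,0,0,0,0,0,0]]' | sed -n '2p;4p';python3 -m crank '[[255,0,0,0.0007,0,0,0],[255,0,0,0,0,0,0]]' | sed -n '2p;4p'; 
```

```text
position: [0.6118, -0.214, 0.2491]
contact_force: [-0.4, -1.0, -2.8]
position: [0.6119, -0.214, 0.2487]
contact_force: [-1.5, -1.2, -1.3]
```

```bash
python3 -m crank '[[255,0,0,0.0007,0,0,0],[255,0,0,0,0,0,0]]' | sed -n '2p;4p';python3 -m crank '[[255,0,0,0.0005,0,0,0],[255,0,0,0,0,0,0]]' | sed -n '2p;4p';  python3 - <<'E'
from m import *
s=state();M=Ro.from_quat(s['tool_rot'][[1,2,3,0]]).as_matrix();print(s['ft_torque']@M,s['contact_force']@M,s["position"])
a=read_camera("scene")
cv2.imwrite("pics/s8z.png",cv2.resize(a["img"][130:230,195:315,::-1],None,fx=6,fy=6,interpolation=cv2.INTER_CUBIC))
E
```

```text
position: [0.6119, -0.214, 0.2483]
contact_force: [-1.3, -0.2, 0.2]
position: [0.6119, -0.2141, 0.2479]
contact_force: [-2.3, -0.4, 2.5]
[ 0.3724  0.0754 -0.0802] [ 0.3359 -2.3366 -2.5367] [ 0.6119 -0.2141  0.2479]
```

View pics/s8z.png

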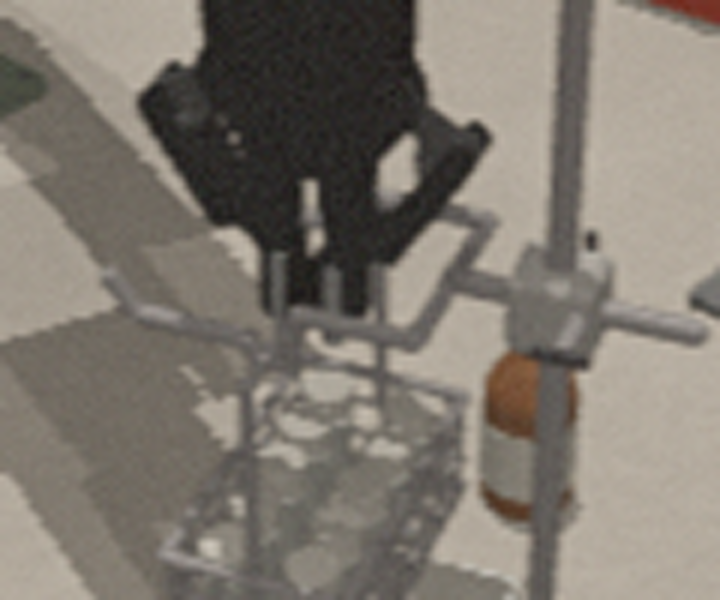

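```bash
python3 -m crank '[[255,0,0,-0.0006,0,0,0],[255,0,0.0007,0,0,0,0],[255,0,0,0,0,0,0]]' | sed -n '2p;4p';python3 -c "from h import *
s=state();M=Ro.from_quat(s['tool_rot'][[1,2,3,0]]).as_matrix();print(s['ft_torque']@M,s['contact_force']@M)"; python3 -m crank '[[255,0,0.0007,0,0,0,0],[255,0,0,0,0,0,0]]' | sed -n '2p;4p';python3 -c "from h import *
s=state();M=Ro.from_quat(s['tool_rot'][[1,2,3,0]]).as_matrix();print(s['ft_torque']@M,s['contact_force']@M)"
```

```text
position: [0.6121, -0.2139, 0.2479]
contact_force: [-5.0, -0.7, 2.2]
[ 0.75998051  0.19396104 -0.04330743] [ 0.94027831 -5.00700154 -2.2211441 ]
position: [0.6122, -0.2139, 0.2478]
contact_force: [-5.7, -1.7, 3.2]
[ 1.0269722   0.08630447 -0.15042136] [ 0.20912    -6.00561356 -3.2080429 ]
```

```bash
python3 -m crank '[[255,0,-0.0011,0,0,0,0],[255,0,0,0,0,0,0],[255,0,0,0,0,0,0]]' | sed -n '2p;4p';python3 -c "from h import *
s=state();M=Ro.from_quat(s['tool_rot'][[1,2,3,0]]).as_matrix();print(s['ft_torque']@M,s['contact_force']@M)"
```

```text
position: [0.6121, -0.2139, 0.2479]
contact_force: [-3.7, -0.8, 2.6]
[ 0.64279676  0.09178821 -0.09213455] [ 0.46986095 -3.79100146 -2.57809695]
```

```bash
python3 -m crank '[[255,0,-0.0010,0,0,0,0],[255,0,0,-0.0004,0,0,0],[255,0,0,0,0,0,0]]' | sed -n '2p;4p';python3 -c "from h import *
s=state();M=Ro.from_quat(s['tool_rot'][[1,2,3,0]]).as_matrix();print(s['ft_torque']@M,s['contact_force']@M)"
```

```text
position: [0.612, -0.2139, 0.2482]
contact_force: [-0.7, 1.0, 0.4]
[ 0.08292314  0.06449912 -0.11363739] [ 1.14955849 -0.33843018 -0.39116824]
```

```bash
python3 -m crank '[[205,0,0,0,0,0,0],[190,0,0,0,0,0,0],[175,0,0,0,0,0,0],[160,0,0,0,0,0,0],[150,0,0,0,0,0,0],[150,0,0,0,0,0,0],[150,0,0,0,0,0,0],[150,0,0,0,0,0,0]]';  python3 - <<'E'
from m import *
a=read_camera("scene");b=read_camera("top")
cv2.imwrite("pics/s9z.png",cv2.resize(a["img"][130:230,195:315,::-1],None,fx=6,fy=6,interpolation=cv2.INTER_CUBIC))
E
```

```text
clock: 19.95
position: [0.6113, -0.2142, 0.2483]
tool_rot: [0.0, 0.583, 0.813, 0.0]
contact_force: [0.1, -0.7, 0.8]
gripper_width: 0.0352
```

View pics/s9z.png

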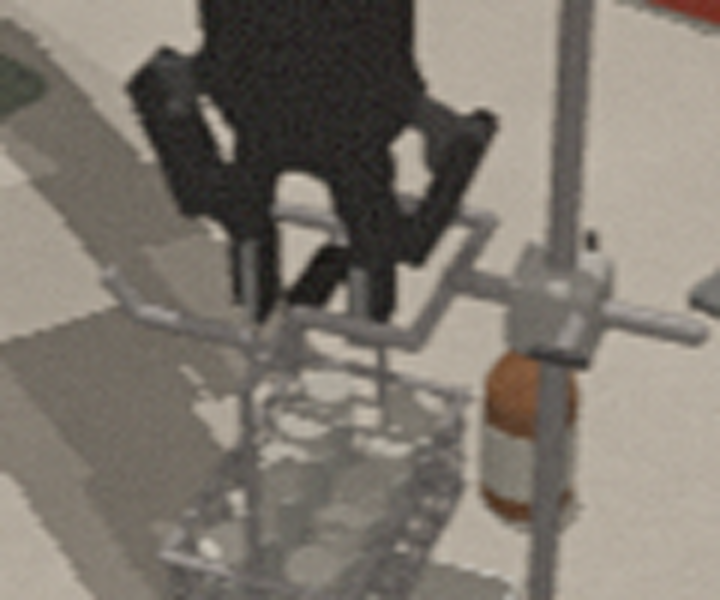

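```bash
python3 -m crank '[[150,0,0,-0.005,0,0,0],[150,0,0,-0.01,0,0,0],[150,0,0,-0.015,0,0,0],[150,0,0,-0.02,0,0,0],[150,0,0,-0.025,0,0,0],[150,0,0,-0.025,0,0,0],[150,0,-0.03,-0.01,0,0,0],[150,0,-0.04,0,0,0,0],[150,0,-0.04,0,0,0,0],[150,0,-0.04,0,0,0,0],[150,0,-0.03,0,0,0,0],[150,0,0,0,0,0,0]]';  python3 - <<'E'
from m import *
a=read_camera("scene");b=read_camera("top");save(a,"s10.png")
cv2.imwrite("pics/s10z.png",cv2.resize(a["img"][130:270,195:335,::-1],None,fx=4.2,fy=4.2,interpolation=cv2.INTER_CUBIC))
cv2.imwrite("pics/t10z.png",cv2.resize(b["img"][122:242,210:330,::-1],None,fx=5,fy=5,interpolation=cv2.INTER_CUBIC))
E
```

```text
clock: 21.25
position: [0.4379, -0.2728, 0.3603]
tool_rot: [0.001, 0.584, 0.812, -0.0]
contact_force: [0.9, -0.1, -0.1]
gripper_width: 0.0354
```

View pics/s10z.png

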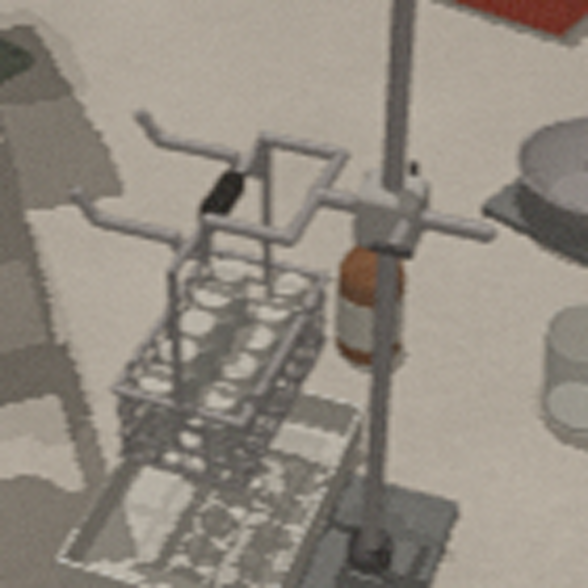

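View pics/t10z.png

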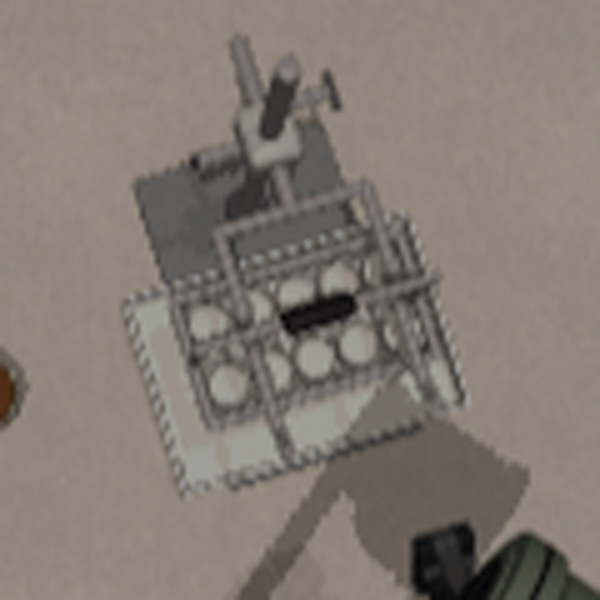

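View pics/s10.png

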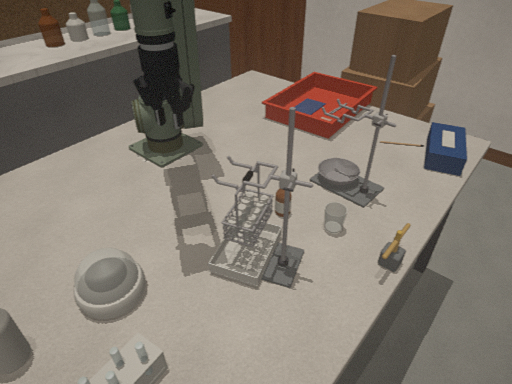

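```bash
python3 - <<'E'
from m import *
a=read_camera("scene");b=read_camera("top")
cv2.imwrite("pics/s11z.png",cv2.resize(a["img"][150:215,205:285,::-1],None,fx=9,fy=9,interpolation=cv2.INTER_CUBIC))
print(proj(b,[.612,-.2139,.2563]),proj(a,[.612,-.2139,.2563]))
E
```

```text
[[274.369 184.124]] [[246.9267 177.5316]]
```

View pics/s11z.png

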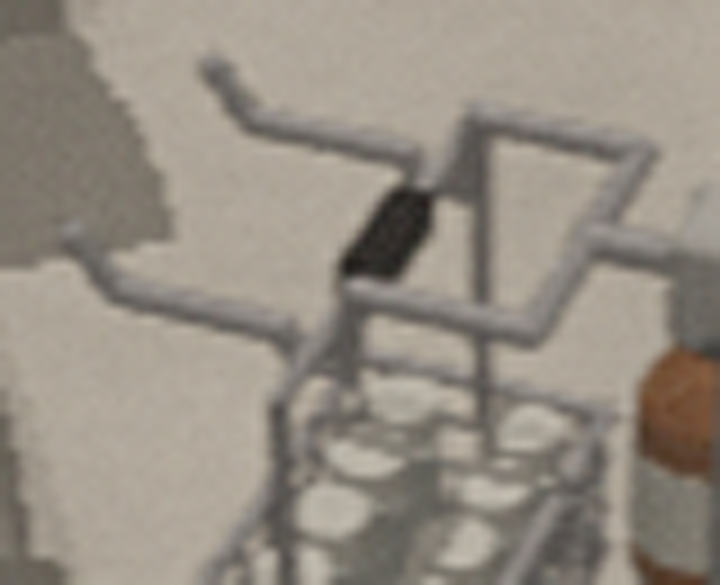

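The wire crosses both prongs at their dips: the near one at zoom (325,345), the far one at zoom (440,165). The black grip is where the TCP reading put it, projected at (246.9,177.5). The basket hangs level and the gripper is well clear, so I'm handing in.

```bash
python3 -c "
from rig import *
print(job_done())"
```

```text
the job is handed in; nothing more can be done
None
```

The basket is hanging on the empty hook over the rectangular tray. I lifted it by its grip off the hook over the bowl, carried it level without setting it down, and handed the job in at about 21 s.

- **Finding the hook:** I lowered the wire in 1 mm steps until it touched the flat run, at a wire height of about 0.2635 m. That puts the hook about 12 mm above its mark and, from the camera fit, about 7 mm farther in. The pictures had predicted 0.264 m.
- **Seating:** I slid the wire back with light contact. The support fell away at the slope, the wire came down about 6.9 mm (7 mm expected), and the back wall pushed back with about 6 N. I eased the load to near zero before opening the gripper part-way.
- **Forces:** No reading at the end of a move was above about 7 N in total.
- **Last checks:** The final pictures show the wire across both dips and parallel to the yoke. The basket is level and the gripper about 0.2 m away. The bottle and beaker look unmoved; I did not check the centrifuge separately.
- **Disagreement:** In the top picture the wire looked 2–3 px outward of the dip marks I had picked earlier. I think I had picked the back wall there, because the force readings and the wire's distance from the yoke both show it fully home.

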